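# Shut the balance and log its tare

### The job

The dish of cut samples stands on the pan of the laboratory balance for weighing by difference. With a fingertip, push the sliding glass lid of the draught shield fully shut by its finger tab so that no draught reaches the pan, then press the wide bar key (tare), and then the square key (print) to log the zero. Press lightly and let each key spring back; do not press the small round power key, do not lift, shove or jolt the balance, and leave the dish and the things around alone.

Things in the scene. Friction and masses are not known exactly. Their poses are not given: they have to be found in the camera images.
- balance: white laboratory balance, 270 mm deep (x), 190 wide (y), loose on its feet, 4 kg. Origin: centre of its underside. x points from its front (keys) to its back, y to the left seen from the front, z up. Key deck: flat, 48 mm high, x = -135 to -88 mm; then a sloping display; rear deck 62 mm high with the glass draught shield (x = -40 to 116, y = -81 to 81 mm; its lid guides end 160 mm high).
- shield_lid (a joint): the glass lid on top of the draught shield, with a black frame: 0 = fully shut, grows to 0.095 m as it slides to the balance's back (+x). Starts 50 to 85 mm open. Slides with about 1 N of friction and stays where it is left; its front frame meets a stop at 0.
- lid_tab (a point): centre of the black upright finger tab on the lid's front edge: 44 mm wide (y), 7 mm thick (x), 18 mm high, so 9 mm stand above this point; the lid's frame, the tab's foot and the guides end 7 to 9 mm below it, the glass 10 mm. It moves with the lid; push it to the balance's front (-x) to shut the lid.
- tare_key (a joint): the wide bar key: 0 = up, 0.0045 m = fully down; a spring takes 1 N to start and 5 N fully down. It counts as pressed at 0.0025 m.
- tare_key_top (a point): centre of the top of the wide bar key, the middle one of the three keys on the front deck, 44 mm wide (y) and 17 mm deep (x), standing 7 mm above the deck.
- print_key (a joint): the square key: same travel, spring and pressed point as the bar key.
- print_key_top (a point): centre of the top of the square key, 18 x 18 mm, on the right (seen from the front) of the bar key, 66 mm from its centre, standing 7 mm above the deck.
- power_key (a joint): the small round power key: same travel and spring. Not to be pressed.
- power_key_top (a point): centre of the top of the small round power key, 13 mm across, on the left of the bar key, 64 mm from its centre.
- pan (a point): centre of the top of the steel weighing pan, 88 mm across, inside the shield.
- dish_mid (a point): centre (half-way up) of the dish of cut samples on the pan, 59 mm across, 15 mm high. Leave alone.
- tweezers_mid (a point): middle of the pointed tweezers lying beside the balance, 118 mm long, 9 mm high. Leave alone.
- spec_tall_mid (a point): centre of the taller mounted specimen, a cylinder 30 mm across, 22 mm high. Leave alone.
- spec_short_mid (a point): centre of the shorter mounted specimen, a cylinder 30 mm across, 16 mm high. Leave alone.
Things that resemble listed ones, but are neither listed nor needed, are in the scene too. Leave any red or turquoise look-alike of the part that bears dish_mid alone.

How it is judged:
By the outcome, as a careful person would: the job done as asked, in the order asked, and still so for the second after the job is handed in, with the robot touching nothing.
It also fails if it takes over 50 s, if anything falls off the work surface, if the arm or the gripper's body presses on something with over 40 N, if the wrist force passes 120 N, or if a joint passes its speed limit or range.

### The arm

A 6-joint arm with a two-finger parallel gripper is mounted at the origin on a cart in front of the work surface, level with it; the furniture and walls round the work are solid. World frame = base frame: x ahead of the robot, y to its left, z up, the work surface at z = 0. Lengths are in mm, angles in rad, forces in N, time in s.
With the tool pointing down it reaches from about 275 to 725 mm from the base axis. Payload 15.9 kg.
Tool frame: the origin (TCP) lies on the centre line of the jaws, within the pads' length; the fingertips stand 14 mm ahead of it and the grasp point (between the pads) lies 5 mm behind it (r.tcp_to_tips is the z of the fingertips in the tool frame, in mm); z points along the fingers, y is the line along which they close (so a half turn about z gives the same grasp; the last joint's range is limited). The gripper opens to 85 mm and grips with 20 to 120 N. Pads are 22 mm wide; open, the fingers measure 114 mm over their backs; the gripper's body (76 mm by 85 mm) begins 54 mm behind the grasp point. The pads swing forward as they close: fully open they stand 13 mm farther back than shut.
Start: joints at [1.123, 0.213, -0.034, 1.323, 0, 1.571], TCP at [216.484, 450.689, 245.306] pointing down, gripper open.
Joint ranges: [-2.98, 2.98], [-0.74, 1.72], [-1.14, 1.35], [-2.1, 2.04], [-1.57, 1.44], [-3.14, 3.14]. Speed limits (rad/s): [1.89, 1.89, 2.39, 2.57, 3.14, 3.14].

### API

Orientations are given as a 3x3 rotation matrix whose columns are the frame's x, y, z axes.
In Python, from rig import state, grab_frame, get_calibration, r gives the robot as it stands.
- The arm moves only by the tool servo_tool, never from a script. Its argument "moves" is one flat list of numbers, 7 for each row, row after row: the shift along the tool's x, y, z in cm, then the turn, a rotation vector about the tool's x, y, z in rad, then the opening, from -1 (shut) to 1 (fully open). In form: [tx, ty, tz, ax, ay, az, fingers, tx, ty, tz, ax, ay, az, fingers, ...]. A call has exactly 5 rows; each row shifts and turns the commanded pose from where the row before left it, along the tool's axes as they then stand; what a row does not reach is not made up. A row lasts 1/8 s, in which the tool goes at most 62.5 mm and 10.7 degrees, less where a joint would pass 70% of its speed; a pose out of reach is approached as far as the arm can. A call with a gripper value outside its range is refused whole. The fingers move at their own pace and stop on an object; "grip_force" is the grip in N (left out, the last holds). Time passes only in rows, so rows that do not move let the fingers close, or fill a call up. It gives the time, the measured TCP pose, the force, the opening and the grip force at its end, in the units of the state.
- state(): the state, without advancing time (a new reading comes with each control period).
- grab_frame(name): name is "scene" or "side" or "wrist"; returns the picture (400x640x3 uint8, red, green, blue); there is no depth.
- get_calibration(name): a dict with "camera_matrix" (3x3 intrinsics, pixels), "extrinsics" (4x4, takes a point from camera to world coordinates). Camera axes: x right, y down, z forward; pixel columns grow to the right and rows downward; lengths in mm; the calibration is good to about 2 mm. The wrist camera is an equidistant fisheye: a pixel r from the principal point sees the ray r / f radians off the axis. A picture is of the moment at which its call begins: read the wrist's pose just before it. get_calibration takes no time and is no camera call; for the wrist camera it gives the pose at the moment of the call.
- r.hand_in(): hands the job in; it is judged then, once.
The state is a dict: "t": time; "joints": joint angles; "qd": joint speeds; "joint_efforts": joint torques, N m; "tcp_pos": TCP position; "orientation": TCP orientation; "contact_force": force on the tool from outside, world axes, zero at the start; "torque": the same for the moment, N m; "gripper_width": finger opening in mm; "grasp_force": force on a finger pad.
Only numpy, scipy, OpenCV 4.12 (cv2) and the standard library are available. Lean on these libraries where they do the work, as an engineer would, in place of code of your own. Each camera call takes 0.05 s, during which the arm holds its last target. There are 200 camera calls.

## Working session

There is one attempt and no reset: what is moved stays moved. The work goes in short steps, Python scripts to look and compute and a tool call to move; the robot and the scene stay as the last step left them, time stands still between calls to the robot, and variables do not carry over. Pictures are saved under pics/ and viewed, at most 10 in all, crops included, and the job is handed in when it is done.

Besides the shell and the picture viewer there is one more tool, called after "Call:" in YAML: its name, and indented under it one key for each argument. servo_tool: Moves the arm, as the interface text tells. Its arguments: {"type":"object","properties":{"moves":{"type":"array","items":{"type":"number"}},"grip_force":{"type":"number"}},"required":["moves"]}

```bash
mkdir -p pics; python3 - <<'E'
from rig import state, grab_frame, get_calibration, r
import cv2,numpy as np
s=state();print(s['t'],s['tcp_pos'],s['orientation'],s['gripper_width'],r.tcp_to_tips)
for n in('scene','side'):
    cv2.imwrite(f'pics/{n}.png',grab_frame(n)[:,:,::-1]);c=get_calibration(n);print(n,np.round(c['camera_matrix'],1).tolist(),np.round(c['extrinsics'],3).tolist())
E
```

```text
0.0 [216.35034554 450.40515032 244.819355  ] [[-9.01413081e-01  4.32959874e-01 -4.52312776e-04]
 [ 4.32960108e-01  9.01412479e-01 -1.04307553e-03]
 [-4.38894690e-05 -1.13607531e-03 -9.99999354e-01]] 85.6072079094569 14.0
scene [[425.4, 0.0, 315.8], [0.0, 425.4, 194.9], [0.0, 0.0, 1.0]] [[0.409, -0.563, 0.718, -38.078], [-0.912, -0.232, 0.338, -344.897], [-0.024, -0.793, -0.609, 707.704], [0.0, 0.0, 0.0, 1.0]]
side [[377.0, 0.0, 312.7], [0.0, 377.0, 200.5], [0.0, 0.0, 1.0]] [[0.996, 0.065, -0.055, 676.14], [0.083, -0.602, 0.794, -869.379], [0.019, -0.796, -0.605, 774.559], [0.0, 0.0, 0.0, 1.0]]
```

View pics/scene.png

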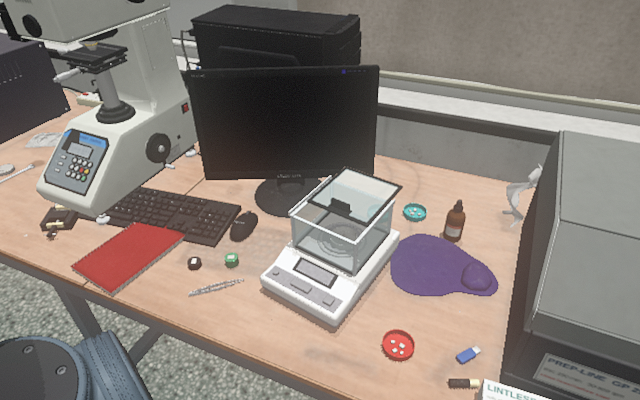

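View pics/side.png

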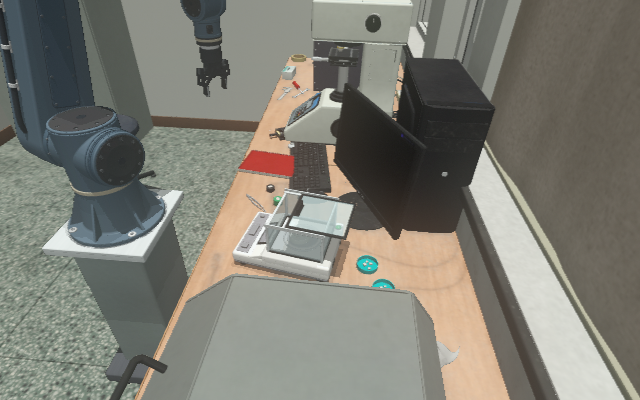

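The scene view shows the balance at about (330,245) with its keys front-left at (270..335, 285). The lid tab is at about (342,207). In the side view the balance is at about (295,235). I'll enlarge both.

```bash
python3 - <<'E'
import cv2
a=cv2.imread('pics/scene.png')[160:330,250:410];b=cv2.imread('pics/side.png')[180:290,225:365]
cv2.imwrite('pics/c1.png',cv2.resize(a,None,fx=3.5,fy=3.5,interpolation=cv2.INTER_CUBIC))
cv2.imwrite('pics/c2.png',cv2.resize(b,None,fx=5,fy=5,interpolation=cv2.INTER_CUBIC))
E
```

```text
(no output)
```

View pics/c1.png

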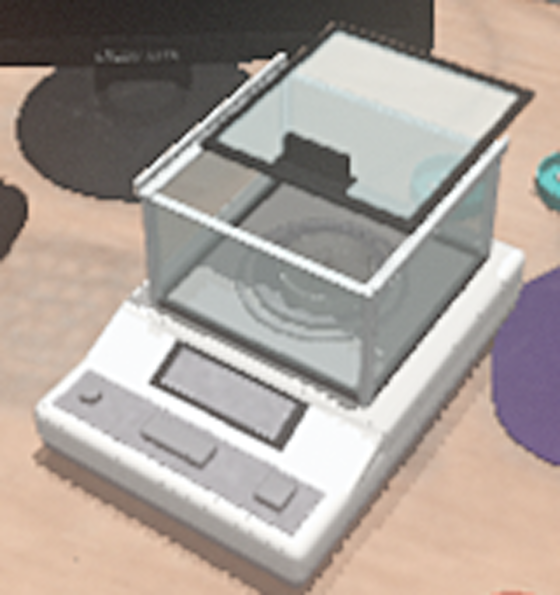

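View pics/c2.png

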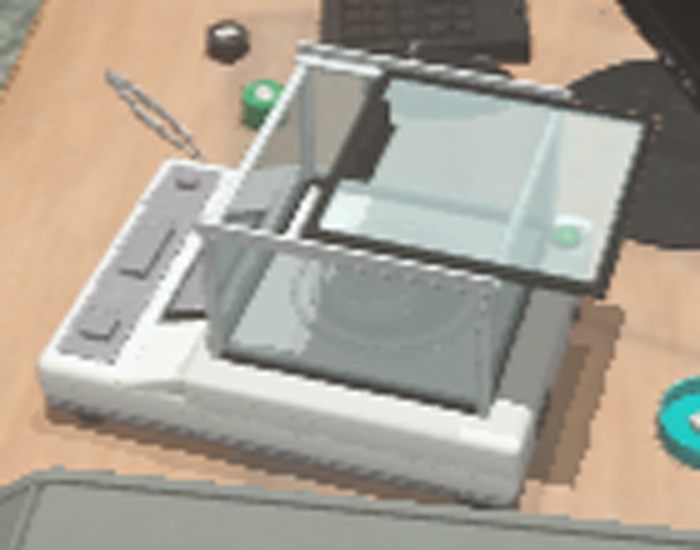

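Scene crop: power key (91,395), bar key (179,437), square key (274,490), tab top edge (288,135)–(352,158). Side crop: power (186,182), bar (147,250), square (98,328), with the tab at about (378,140). The keys match the text: the bar is in the middle, the square one on the right (−y) and the small round one on the left. I'll triangulate these and fit the pose.

```bash
cat >h.py <<'E'
import numpy as np,cv2
from rig import *
def proj(n,P):
    c=get_calibration(n);T=np.linalg.inv(c['extrinsics']);p=np.atleast_2d(P)@T[:3,:3].T+T[:3,3]
    q=p@c['camera_matrix'].T;return q[:,:2]/q[:,2:]
E
python3 - <<'E'
from h import *
from scipy.optimize import least_squares as L
S=lambda u,v:(u/3.5+250,v/3.5+160); D=lambda u,v:(u/5+225,v/5+180)
pts=dict(power=(S(91,395),D(186,182)),bar=(S(179,437),D(147,250)),prt=(S(274,490),D(98,328)),
 gl=(S(140,188),D(303,47)),gr=(S(370,290),D(203,230)),lfl=(S(205,142),D(385,78)),lfr=(S(415,225),D(318,230)),lrl=(S(332,28),D(652,122)),lrr=(S(532,95),D(603,295)))
for k,(a,b) in pts.items():
    s=L(lambda X:np.r_[proj('scene',X)[0]-a,proj('side',X)[0]-b],[500,0,50]);print(k,s.x.round(1),s.fun.round(1))
# model fit: x,y,yaw, keyx, lid
def mod(p):
    x,y,w,kx,s=p
    B=np.array([[kx,64,55],[kx,0,55],[kx,-66,55],[-40,81,160],[-40,-81,160]])
    c,si=np.cos(w),np.sin(w);return np.c_[B[:,0]*c-B[:,1]*si+x,B[:,0]*si+B[:,1]*c+y,B[:,2]]
a=[pts[k][0] for k in list(pts)[:5]];b=[pts[k][1] for k in list(pts)[:5]]
f=L(lambda p:np.r_[proj('scene',mod(p))-a,proj('side',mod(p))-b].ravel(),[550,-50,0,-111,0],loss='soft_l1')
print(f.x.round(3),f.fun.reshape(-1,2).round(1).tolist());print(mod(f.x).round(1))
E
```

```text
power [466.6 -11.8  49. ] [ 0.1  0.2  0.1 -0.2]
bar [456.7 -74.4  50.4] [ 0.2  0.4  0.3 -0.6]
prt [ 443.3 -138.8   50. ] [ 0.3  0.6  0.5 -0.8]
gl [539.3 -13.8 153.4] [-0.1 -0.3 -0.2  0.4]
gr [ 511.8 -166.   150.6] [ 0.3  0.6  0.4 -0.7]
lfl [589.4 -33.  154.2] [ 0.3  0.6  0.4 -0.8]
lfr [ 568.6 -170.8  155. ] [-0.3 -0.6 -0.4  0.8]
lrl [736.2 -57.6 152.3] [ 0.1  0.1  0.1 -0.2]
lrr [ 711.4 -199.6  154.2] [-0. -0. -0.  0.]
[ 5.62616e+02 -9.92450e+01 -2.03000e-01 -1.10981e+02  0.00000e+00] [[0.9, -1.5], [0.7, 0.3], [1.1, 0.4], [-1.1, -3.2], [1.9, -0.8], [-0.1, -1.2], [-0.9, -1.3], [-0.9, -1.5], [-0.0, -1.8], [-2.0, -2.5]]
[[ 466.8  -14.2   55. ]
 [ 453.9  -76.9   55. ]
 [ 440.6 -141.6   55. ]
 [ 539.7  -11.9  160. ]
 [ 507.1 -170.5  160. ]]
```

Call:
servo_tool:
  moves: [-4.8,-2.7,0,0,0,-0.133,-1,-4.4,-3.3,0,0,0,-0.134,-1,-3.9,-3.9,0,0,0,0,-1,-3.9,-3.9,0,0,0,0,-1,-3.9,-3.9,0,0,0,0,-1]

```text
t: 0.72
tcp_pos: [374.3, 222.8, 245.2]
orientation: [[-0.984, 0.18, -0.0], [0.18, 0.984, -0.0], [0.0, -0.0, -1.0]]
contact_force: [1.2, 0.1, -0.1]
gripper_width: 0.1
grasp_force: 0.0
```

Call:
servo_tool:
  moves: [-3.9,-3.9,0,0,0,0,-1,-3.9,-3.9,0,0,0,0,-1,-3.9,-3.9,0,0,0,0,-1,-3.9,-3.9,0,0,0,0,-1,-3,-3,0,0,0,0,-1]

```text
t: 1.35
tcp_pos: [524.0, 6.0, 244.9]
orientation: [[-0.984, 0.181, -0.001], [0.181, 0.984, -0.0], [0.0, -0.0, -1.0]]
contact_force: [-0.7, 1.0, -0.2]
gripper_width: 0.2
grasp_force: 0.0
```

```bash
python3 - <<'E'
from h import *
from scipy.optimize import least_squares as L
s=state();print(s['t'],s['tcp_pos'].round(1),s['orientation'].round(3).tolist(),s['contact_force'].round(2),s['gripper_width'])
s=L(lambda X:np.r_[proj('scene',X)[0]-(374,182),proj('side',X)[0]-(400,237)],[700,0,50]);print(s.x,s.fun)
c=get_calibration('wrist');print(c)
cv2.imwrite('pics/w1.png',cv2.resize(grab_frame('wrist')[:,:,::-1],None,fx=1.25,fy=1.25))
E
```

```text
1.35 [524.    6.  244.9] [[-0.984, 0.181, -0.001], [0.181, 0.984, -0.0], [0.0, -0.0, -1.0]] [-0.69  1.03 -0.2 ] 0.16165296102911836
[861.51172182 -87.81325357  53.14640426] [-2.14447888 -4.87209622 -2.349741    5.04151606]
{'camera_matrix': array([[309.70691629,   0.        , 320.57091712],
       [  0.        , 309.70691629, 201.24398888],
       [  0.        ,   0.        ,   1.        ]]), 'extrinsics': array([[ 1.80306925e-01,  9.42669458e-01,  2.80826826e-01,
         4.53218601e+02],
       [ 9.83610396e-01, -1.72814760e-01, -5.14358626e-02,
         1.92617934e+01],
       [ 4.40037424e-05,  2.85498427e-01, -9.58379177e-01,
         3.73504391e+02],
       [ 0.00000000e+00,  0.00000000e+00,  0.00000000e+00,
         1.00000000e+00]])}
```

View pics/w1.png

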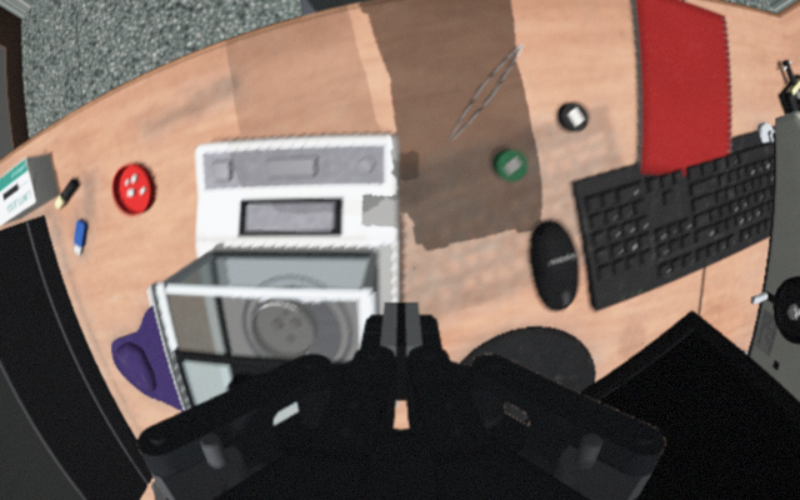

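Call:
servo_tool:
  moves: [-4.8,-1.5,0,0,0,0,-1,-4.7,-1.4,0,0,0,0,-1,0,0,0,0,0,0,-1,0,0,0,0,0,0,-1,0,0,0,0,0,0,-1]

```text
t: 2.02
tcp_pos: [610.8, -37.0, 245.8]
orientation: [[-0.984, 0.179, 0.0], [0.179, 0.984, 0.0], [-0.0, 0.0, -1.0]]
contact_force: [0.7, 0.3, 0.6]
gripper_width: -0.1
grasp_force: 0.0
```

```bash
cat >>h.py <<'E'
def wray(uv,c):
    K=c['camera_matrix'];d=(np.array(uv,float)-K[:2,2])/K[0,0];t=np.hypot(*d)
    v=np.r_[d/t*np.sin(t),np.cos(t)];E=np.array(c['extrinsics']);return E[:3,3],E[:3,:3]@v
def wz(uv,c,z):
    o,v=wray(uv,c);return o+v*(z-o[2])/v[2]
E
python3 - <<'E'
from h import *
import pickle
c={'camera_matrix':np.array([[309.707,0,320.571],[0,309.707,201.244],[0,0,1]]),'extrinsics':np.array([[.180307,.942669,.280827,453.22],[.98361,-.172815,-.051436,19.26],[0,.285498,-.958379,373.5],[0,0,0,1]])}
for n,p in dict(prt=(224,170),bar=(292,165),power=(367,163)).items(): print(n,wz(np.array(p)/1.25,c,55).round(1))
for p in ((165,289),(370,297)):print('guide',wz(np.array(p)/1.25,c,160).round(1))
c=get_calibration('wrist');im=grab_frame('wrist')[:,:,::-1];pickle.dump(c,open('c2.pkl','wb'))
print(state()['tcp_pos'],state()['contact_force'])
cv2.imwrite('pics/w2.png',cv2.resize(im[100:400,100:460],None,fx=2,fy=2,interpolation=cv2.INTER_CUBIC))
E
```

```text
prt [ 445.  -137.1   55. ]
bar [455.6 -73.9  55. ]
power [467.1 -11.3  55. ]
guide [ 513.  -155.6  160. ]
guide [540.5 -15.5 160. ]
[610.87363152 -37.02859058 245.88111506] [-0.25845843  0.12573197 -0.3051467 ]
```

View pics/w2.png

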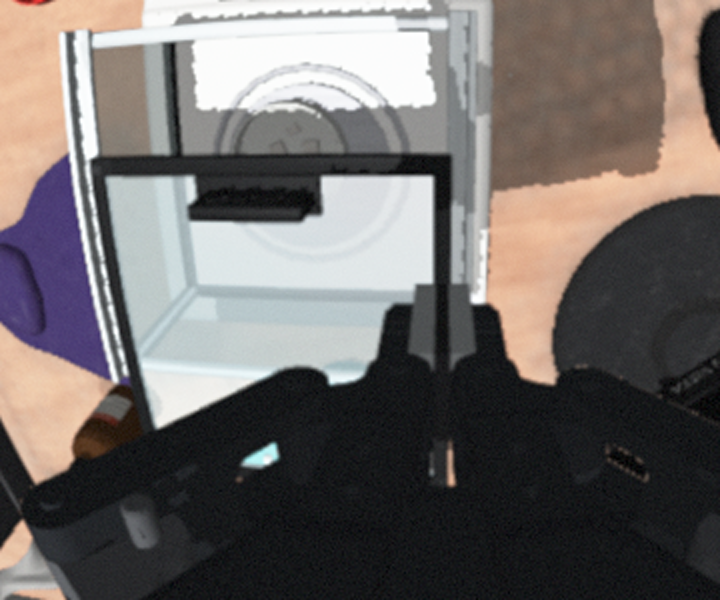

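The wrist view shows the lid's front frame at y≈165, the tab's top face around (190–320, 193–218), and the fingertips at (440,290).

```bash
python3 - <<'E'
from h import *
import pickle
c=pickle.load(open('c2.pkl','rb'))
for n,p,z in (('frame front L',(93,160),160),('frame front R',(450,157),160),('frame frontC',(260,157),160),('tab topL rear',(190,218),177),('tab topR rear',(308,219),177),('tab topL front',(200,200),177),('tab topR front',(320,192),177),('guideL',(92,35),160),('guideR',(445,18),160)):
    print(n,wz(np.array(p)/2+100,c,z).round(1))
E
```

```text
frame front L [ 561.  -167.8  160. ]
frame front R [586.9 -29.2 160. ]
frame frontC [574.1 -97.1 160. ]
tab topL rear [ 587.6 -123.   177. ]
tab topR rear [595.6 -80.  177. ]
tab topL front [ 581.9 -117.2  177. ]
tab topR front [587.  -73.6 177. ]
guideL [ 513.5 -154.3  160. ]
guideR [538.6 -22.2 160. ]
```

Call:
servo_tool:
  moves: [-0.7,-3.3,0,0,0,0,-1,-0.6,-3.3,0,0,0,0,-1,0,0,2.5,0,0,0,-1,0,0,2.5,0,0,0,-1,0,0,0,0,0,0,-1]

```text
t: 2.7
tcp_pos: [611.1, -104.3, 194.4]
orientation: [[-0.984, 0.179, -0.002], [0.179, 0.984, 0.0], [0.003, -0.0, -1.0]]
contact_force: [-1.0, -0.8, 1.3]
gripper_width: 0.0
grasp_force: 0.0
```

Call:
servo_tool:
  moves: [0,0,0.4,0,0,0,-1,0,0,0.4,0,0,0,-1,0,0,0.4,0,0,0,-1,0,0,0.2,0,0,0,-1,0,0,0,0,0,0,-1]

```text
t: 3.32
tcp_pos: [612.4, -104.8, 181.2]
orientation: [[-0.984, 0.18, -0.0], [0.18, 0.984, 0.0], [0.0, 0.0, -1.0]]
contact_force: [0.2, 0.1, -0.1]
gripper_width: 0.2
grasp_force: 0.0
```

```bash
python3 - <<'E'
from h import *
print(state()['tcp_pos'],state()['contact_force'])
a=grab_frame('wrist')[:,:,::-1][100:300,200:460];b=grab_frame('scene')[:,:,::-1][150:260,280:423]
cv2.imwrite('pics/w3.png',np.vstack([cv2.resize(a,(390,300)),cv2.resize(b,(390,300))]))
E
```

```text
[ 612.3562287  -104.82418688  181.19870171] [ 0.23516372  0.09310168 -0.06615643]
```

View pics/w3.png

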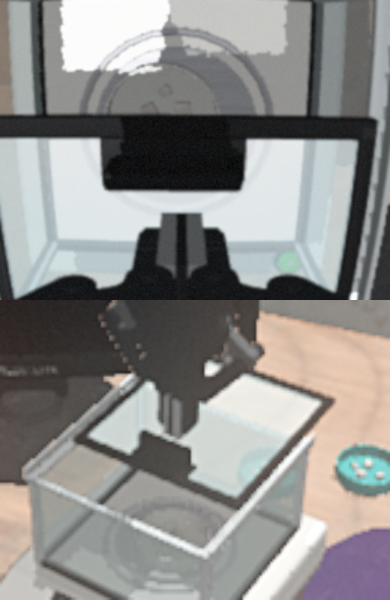

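The tips stand behind the tab and are centred on it. I'll push gently along tool +x.

Call:
servo_tool:
  moves: [0.4,0,0,0,0,0,-1,0.4,0,0,0,0,0,-1,0.4,0,0,0,0,0,-1,0.4,0,0,0,0,0,-1,0.4,0,0,0,0,0,-1]

```text
t: 4.05
tcp_pos: [592.5, -101.2, 181.4]
orientation: [[-0.984, 0.18, 0.0], [0.18, 0.984, 0.0], [-0.0, 0.0, -1.0]]
contact_force: [2.6, 0.1, -0.7]
gripper_width: 0.2
grasp_force: 0.5
```

Call:
servo_tool:
  moves: [0.4,0,0,0,0,0,-1,0.4,0,0,0,0,0,-1,0.4,0,0,0,0,0,-1,0.4,0,0,0,0,0,-1,0.3,0,0,0,0,0,-1]

```text
t: 4.68
tcp_pos: [573.8, -97.8, 181.3]
orientation: [[-0.984, 0.18, 0.0], [0.18, 0.984, 0.0], [-0.0, 0.0, -1.0]]
contact_force: [1.1, 0.4, 0.8]
gripper_width: 0.3
grasp_force: 0.5
```

Call:
servo_tool:
  moves: [0.3,0,0,0,0,0,-1,0.2,0,0,0,0,0,-1,0.2,0,0,0,0,0,-1,0.2,0,0,0,0,0,-1,0.1,0,0,0,0,0,-1]

```text
t: 5.3
tcp_pos: [564.1, -96.0, 181.3]
orientation: [[-0.984, 0.18, -0.0], [0.18, 0.984, 0.0], [0.0, -0.0, -1.0]]
contact_force: [1.6, 0.8, -0.2]
gripper_width: -0.2
grasp_force: 0.5
```

```bash
python3 - <<'E'
from h import *
print(state()['tcp_pos'],state()['contact_force'])
a=grab_frame('wrist')[:,:,::-1][80:280,200:460];b=grab_frame('scene')[:,:,::-1][150:260,280:423]
cv2.imwrite('pics/w4.png',np.vstack([cv2.resize(a,(390,300)),cv2.resize(b,(390,300))]))
E
```

```text
[564.10045914 -96.03103399 181.29731742] [ 1.55278464  0.80406073 -0.22862781]
```

View pics/w4.png

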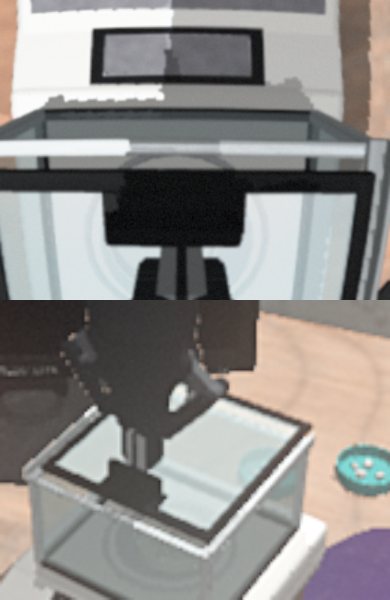

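About 10 mm of gap remains between the frame and the front guide. I'll continue in 2 mm steps.

Call:
servo_tool:
  moves: [0.2,0,0,0,0,0,-1,0.2,0,0,0,0,0,-1,0.1,0,0,0,0,0,-1,0.1,0,0,0,0,0,-1,0.1,0,0,0,0,0,-1]

```text
t: 6.02
tcp_pos: [557.3, -94.8, 181.3]
orientation: [[-0.984, 0.18, -0.0], [0.18, 0.984, -0.0], [-0.0, -0.0, -1.0]]
contact_force: [0.5, 0.0, 0.1]
gripper_width: 0.1
grasp_force: 0.5
```

Call:
servo_tool:
  moves: [0.1,0,0,0,0,0,-1,0.1,0,0,0,0,0,-1,0.1,0,0,0,0,0,-1,0,0,0,0,0,0,-1,0,0,0,0,0,0,-1]

```text
t: 6.65
tcp_pos: [554.3, -94.2, 181.3]
orientation: [[-0.984, 0.18, -0.0], [0.18, 0.984, -0.0], [0.0, -0.0, -1.0]]
contact_force: [0.5, 0.3, -0.2]
gripper_width: -0.1
grasp_force: 0.0
```

Call:
servo_tool:
  moves: [0.1,0,0,0,0,0,-1,0.1,0,0,0,0,0,-1,0,0,0,0,0,0,-1,0,0,0,0,0,0,-1,0,0,0,0,0,0,-1]

```text
t: 7.28
tcp_pos: [552.9, -94.0, 181.4]
orientation: [[-0.984, 0.18, 0.001], [0.18, 0.984, -0.0], [-0.001, -0.0, -1.0]]
contact_force: [4.5, -1.1, -2.6]
gripper_width: 0.1
grasp_force: 2.6
```

```bash
python3 - <<'E'
from h import *
print(state()['contact_force'])
a=grab_frame('wrist')[:,:,::-1][80:280,200:460];b=grab_frame('scene')[:,:,::-1][150:260,280:423]
cv2.imwrite('pics/w5.png',np.vstack([cv2.resize(a,(390,300)),cv2.resize(b,(390,300))]))
E
```

```text
[ 4.50534424 -1.08488179 -2.58218713]
```

View pics/w5.png

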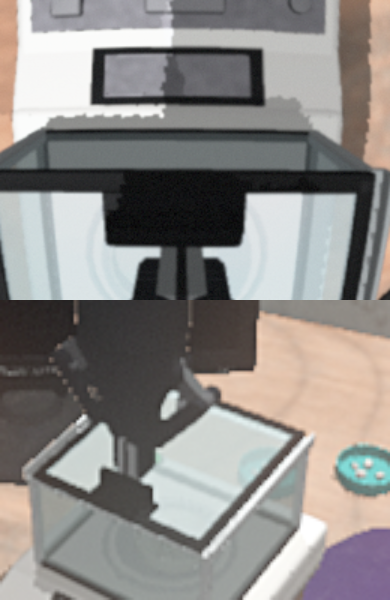

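The frame is on the stop and the force has stepped up to 4.5 N. I'll give it a small confirming nudge, then back off and lift.

Call:
servo_tool:
  moves: [0.05,0,0,0,0,0,-1,0,0,0,0,0,0,-1,0,0,0,0,0,0,-1,0,0,0,0,0,0,-1,0,0,0,0,0,0,-1]

```text
t: 8.0
tcp_pos: [552.8, -94.0, 181.5]
orientation: [[-0.984, 0.18, 0.002], [0.18, 0.984, -0.0], [-0.002, 0.0, -1.0]]
contact_force: [8.0, -1.8, -4.1]
gripper_width: -0.3
grasp_force: 4.2
```

Call:
servo_tool:
  moves: [-0.4,0,0,0,0,0,-1,-0.6,0,0,0,0,0,-1,0,0,-2.5,0,0,0,-1,0,0,-2.5,0,0,0,-1,0,0,-1,0,0,0,-1]

```text
t: 8.62
tcp_pos: [562.3, -95.7, 242.4]
orientation: [[-0.984, 0.18, 0.001], [0.18, 0.984, -0.0], [-0.001, 0.0, -1.0]]
contact_force: [-0.1, -0.3, -0.5]
gripper_width: -0.1
grasp_force: 0.0
```

Call:
servo_tool:
  moves: [5.4,0.1,0,0,0,0,-1,5.4,0.1,0,0,0,0,-1,0,0,4,0,0,0,-1,0,0,4,0,0,0,-1,0,0,0,0,0,0,-1]

```text
t: 9.25
tcp_pos: [454.0, -73.9, 159.2]
orientation: [[-0.984, 0.18, -0.005], [0.18, 0.984, 0.001], [0.005, -0.0, -1.0]]
contact_force: [0.2, -0.2, 1.1]
gripper_width: -0.1
grasp_force: 0.0
```

```bash
python3 - <<'E'
from h import *
c=get_calibration('wrist');a=grab_frame('wrist')[:,:,::-1]
print(state()['tcp_pos'],state()['contact_force'],np.array(c['extrinsics']).round(4).tolist())
a=a[60:300,180:460]
cv2.imwrite('pics/w6.png',cv2.resize(a,None,fx=2.5,fy=2.5,interpolation=cv2.INTER_CUBIC))
import pickle;pickle.dump(c,open('c6.pkl','wb'))
E
```

```text
[455.15112917 -74.06306906 160.99915097] [ 0.65946848 -0.5782918  -0.4266252 ] [[0.1792, 0.9441, 0.2767, 383.7162], [0.9838, -0.172, -0.0503, -60.7875], [0.0001, 0.2813, -0.9596, 288.0602], [0.0, 0.0, 0.0, 1.0]]
```

View pics/w6.png

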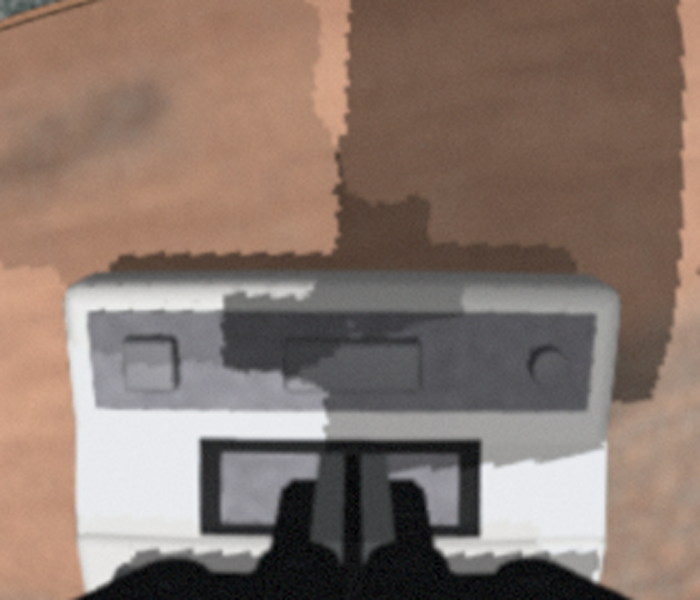

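The wrist view over the front deck shows the square key at (151,364), the bar key at (352,366) and the power key at (547,362), all in enlarged-crop pixels.

```bash
python3 - <<'E'
from h import *
import pickle
c=pickle.load(open('c6.pkl','rb'))
for n,p in dict(prt=(150,364),bar=(352,366),power=(547,362)).items(): print(n,wz(np.array(p)/2.5+[180,60],c,55).round(1))
E
```

```text
prt [ 442.9 -137.5   55. ]
bar [455.1 -73.6  55. ]
power [465.1 -11.7  55. ]
```

Call:
servo_tool:
  moves: [0,0,3,0,0,0,-1,0,0,3,0,0,0,-1,0,0,2,0,0,0,-1,0,0,0.3,0,0,0,-1,0,0,0,0,0,0,-1]

```text
t: 9.93
tcp_pos: [456.8, -74.4, 79.6]
orientation: [[-0.984, 0.18, 0.001], [0.18, 0.984, -0.0], [-0.001, 0.0, -1.0]]
contact_force: [-0.0, -0.2, 0.5]
gripper_width: -0.3
grasp_force: 0.0
```

Call:
servo_tool:
  moves: [0,0,0.1,0,0,0,-1,0,0,0.1,0,0,0,-1,0,0,0.1,0,0,0,-1,0,0,0.1,0,0,0,-1,0,0,0,0,0,0,-1]

```text
t: 10.55
tcp_pos: [455.8, -74.2, 74.2]
orientation: [[-0.984, 0.18, -0.0], [0.18, 0.984, 0.0], [0.0, 0.0, -1.0]]
contact_force: [-0.1, -0.1, 0.2]
gripper_width: 0.2
grasp_force: 0.0
```

Call:
servo_tool:
  moves: [0,0,0.1,0,0,0,-1,0,0,0.1,0,0,0,-1,0,0,0.1,0,0,0,-1,0,0,0.1,0,0,0,-1,0,0,0,0,0,0,-1]

```text
t: 11.18
tcp_pos: [455.8, -74.2, 70.2]
orientation: [[-0.984, 0.18, -0.0], [0.18, 0.984, 0.0], [0.0, -0.0, -1.0]]
contact_force: [0.1, -0.1, 0.3]
gripper_width: -0.3
grasp_force: 0.0
```

Call:
servo_tool:
  moves: [0,0,0.05,0,0,0,-1,0,0,0.05,0,0,0,-1,0,0,0,0,0,0,-1,0,0,0,0,0,0,-1,0,0,0,0,0,0,-1]

```text
t: 11.8
tcp_pos: [455.9, -74.2, 69.3]
orientation: [[-0.984, 0.18, 0.0], [0.18, 0.984, -0.0], [-0.0, 0.0, -1.0]]
contact_force: [0.1, -0.6, 0.4]
gripper_width: 0.1
grasp_force: 0.0
```

Call:
servo_tool:
  moves: [0,0,0.05,0,0,0,-1,0,0,0.05,0,0,0,-1,0,0,0.05,0,0,0,-1,0,0,0,0,0,0,-1,0,0,0,0,0,0,-1]

```text
t: 12.42
tcp_pos: [456.0, -74.2, 67.9]
orientation: [[-0.984, 0.18, 0.0], [0.18, 0.984, -0.0], [-0.0, 0.0, -1.0]]
contact_force: [0.1, -1.0, 2.0]
gripper_width: 0.2
grasp_force: 1.0
```

Call:
servo_tool:
  moves: [0,0,0.05,0,0,0,-1,0,0,0.05,0,0,0,-1,0,0,0,0,0,0,-1,0,0,0,0,0,0,-1,0,0,0,0,0,0,-1]

```text
t: 13.05
tcp_pos: [455.9, -74.2, 66.8]
orientation: [[-0.984, 0.18, 0.0], [0.18, 0.984, 0.0], [-0.0, 0.0, -1.0]]
contact_force: [-0.6, -0.0, 1.1]
gripper_width: 0.0
grasp_force: 1.4
```

Call:
servo_tool:
  moves: [0,0,0.05,0,0,0,-1,0,0,0.05,0,0,0,-1,0,0,0.03,0,0,0,-1,0,0,0,0,0,0,-1,0,0,0,0,0,0,-1]

```text
t: 13.68
tcp_pos: [455.9, -74.2, 65.5]
orientation: [[-0.984, 0.18, 0.0], [0.18, 0.984, 0.0], [-0.0, 0.0, -1.0]]
contact_force: [-0.8, 0.1, 4.1]
gripper_width: 0.1
grasp_force: 2.0
```

```bash
python3 - <<'E'
from h import *
for i in range(6):
    grab_frame('side');s=state();print(s['contact_force'].round(2),s['grasp_force'],s['tcp_pos'][2].round(2))
E
```

```text
[0.32 0.08 4.3 ] 2.0040642097592354 65.54
[ 0.1  -0.71  4.54] 2.004917934536934 65.55
[ 0.64 -0.01  3.68] 2.00596634298563 65.54
[0.79 0.4  4.24] 2.0071204751729965 65.51
[0.27 0.23 3.6 ] 2.0080846175551414 65.52
[ 0.6  -0.07  4.22] 2.0089802518486977 65.53
```

Steady at 4.0 N, i.e. about 3.4 mm of travel, so the bar key is pressed. I'll release it and go to the square key.

Call:
servo_tool:
  moves: [0,0,-0.2,0,0,0,-1,0,0,-0.4,0,0,0,-1,0,0,-1,0,0,0,-1,0,0,-1,0,0,0,-1,0,0,0,0,0,0,-1]

```text
t: 14.6
tcp_pos: [456.5, -74.3, 92.5]
orientation: [[-0.984, 0.18, 0.002], [0.18, 0.984, -0.0], [-0.002, 0.0, -1.0]]
contact_force: [0.6, 0.5, -0.0]
gripper_width: -0.0
grasp_force: 0.0
```

Call:
servo_tool:
  moves: [0,-3.3,0,0,0,0,-1,0,-3.2,0,0,0,0,-1,0,0,0.6,0,0,0,-1,0,0,0.6,0,0,0,-1,0,0,0,0,0,0,-1]

```text
t: 15.22
tcp_pos: [443.8, -137.4, 78.9]
orientation: [[-0.984, 0.179, -0.001], [0.179, 0.984, 0.0], [0.001, 0.0, -1.0]]
contact_force: [-0.1, 0.2, 0.5]
gripper_width: -0.1
grasp_force: 0.0
```

Call:
servo_tool:
  moves: [0,0,0.4,0,0,0,-1,0,0,0.2,0,0,0,-1,0,0,0.2,0,0,0,-1,0,0,0,0,0,0,-1,0,0,0,0,0,0,-1]

```text
t: 15.85
tcp_pos: [444.2, -138.2, 71.6]
orientation: [[-0.984, 0.18, 0.0], [0.18, 0.984, -0.0], [-0.0, -0.0, -1.0]]
contact_force: [-0.8, 0.0, 0.7]
gripper_width: -0.0
grasp_force: 0.0
```

Call:
servo_tool:
  moves: [0,0,0.1,0,0,0,-1,0,0,0.1,0,0,0,-1,0,0,0.1,0,0,0,-1,0,0,0,0,0,0,-1,0,0,0,0,0,0,-1]

```text
t: 16.48
tcp_pos: [444.2, -138.2, 68.5]
orientation: [[-0.984, 0.18, 0.0], [0.18, 0.984, -0.0], [-0.0, -0.0, -1.0]]
contact_force: [-1.7, -0.2, 1.5]
gripper_width: -0.2
grasp_force: 0.7
```

Call:
servo_tool:
  moves: [0,0,0.05,0,0,0,-1,0,0,0.05,0,0,0,-1,0,0,0.05,0,0,0,-1,0,0,0.05,0,0,0,-1,0,0,0,0,0,0,-1]

```text
t: 17.1
tcp_pos: [444.2, -138.2, 66.5]
orientation: [[-0.984, 0.18, 0.0], [0.18, 0.984, -0.0], [-0.0, -0.0, -1.0]]
contact_force: [-0.9, 0.1, 3.1]
gripper_width: 0.2
grasp_force: 1.6
```

Same spring curve as the bar key. One more millimetre.

Call:
servo_tool:
  moves: [0,0,0.05,0,0,0,-1,0,0,0.05,0,0,0,-1,0,0,0,0,0,0,-1,0,0,0,0,0,0,-1,0,0,0,0,0,0,-1]

```text
t: 17.73
tcp_pos: [444.2, -138.2, 65.5]
orientation: [[-0.984, 0.18, -0.0], [0.18, 0.984, -0.0], [0.0, -0.0, -1.0]]
contact_force: [-1.2, -0.9, 4.2]
gripper_width: -0.3
grasp_force: 2.0
```

Call:
servo_tool:
  moves: [0,0,-0.2,0,0,0,-1,0,0,-0.4,0,0,0,-1,0,0,-2,0,0,0,-1,0,0,-4,0,0,0,-1,0,0,-5,0,0,0,-1]

```text
t: 18.35
tcp_pos: [443.4, -137.9, 182.3]
orientation: [[-0.984, 0.18, -0.002], [0.18, 0.984, 0.001], [0.002, 0.0, -1.0]]
contact_force: [0.9, -0.5, 0.4]
gripper_width: -0.2
grasp_force: 0.0
```

Call:
servo_tool:
  moves: [0,0,-3,0,0,0,-1,0,0,0,0,0,0,-1,0,0,0,0,0,0,-1,0,0,0,0,0,0,-1,0,0,0,0,0,0,-1]

```text
t: 18.98
tcp_pos: [443.8, -138.0, 210.8]
orientation: [[-0.984, 0.18, -0.001], [0.18, 0.984, 0.0], [0.001, 0.0, -1.0]]
contact_force: [-0.2, -0.6, -0.4]
gripper_width: -0.1
grasp_force: 0.0
```

```bash
python3 - <<'E'
from h import *
# shift checks without viewing: front area before/after in scene
a=cv2.imread('pics/scene.png');b=grab_frame('scene')[:,:,::-1].copy();s=state();print(s['tcp_pos'],s['contact_force'],s['qd'].round(3))
c2=grab_frame('side')[:,:,::-1].copy();a2=cv2.imread('pics/side.png')
f=lambda i:np.float32(cv2.cvtColor(i,cv2.COLOR_BGR2GRAY))
# side: balance deck/base; tweezers region
for n,x,y,(v0,v1,u0,u1) in (('scene deck',a,b,(270,330,255,350)),('side base',a2,c2,(215,285,230,340)),('scene tweezers',a,b,(275,300,185,245))):
    print(n,cv2.phaseCorrelate(f(x)[v0:v1,u0:u1],f(y)[v0:v1,u0:u1]), np.abs(f(x)-f(y))[v0:v1,u0:u1].mean())
E
```

```text
[ 443.91818677 -138.04346006  210.98656715] [0.54200177 0.57607018 0.22697215] [-0.001 -0.003  0.002  0.001  0.002 -0.   ]
scene deck ((-0.10238623473222219, 0.13961717208968594), 0.784483074479633) 30.87
side base ((-0.31826426940131114, -0.0001461795895423279), 0.4460439007591318) 20.87844
scene tweezers ((0.027696905503393765, 0.5234119166636173), 0.9931918105284373) 10.072667
```

Nothing has shifted, and both keys were pressed and have sprung back.

```bash
python3 -c "
from rig import r
print(r.hand_in())"
```

```text
the job is handed in; nothing more can be done
None
```

I pushed the lid shut to its stop, then pressed tare and then print at about 4 N each and released both; I kept clear of the power key, the balance showed no visible shift, and the job is handed in (about 19 s of robot time).

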